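# Proof-load a riveted sample on the bench pull tester and hold the load

### The arm

A 7-joint arm with a two-finger parallel gripper is mounted at the origin on a cart in front of the work surface, level with it; the furniture and walls round the work are solid. World frame = base frame: x ahead of the robot, y to its left, z up, the work surface at z = 0. Lengths are in m, angles in rad, forces in N, time in s.
With the tool pointing down it reaches from about 0.4 to 0.875 m from the base axis. Payload 19.3 kg.
Tool frame: the origin (TCP) lies on the centre line of the jaws, within the pads' length; the fingertips stand 14 mm ahead of it and the grasp point (between the pads) lies 5 mm behind it (bot.tip_extent is the distance from the TCP to the fingertips, in m); z points along the fingers, y is the line along which they close (so a half turn about z gives the same grasp; the last joint's range is limited). The gripper opens to 85 mm and grips with 20 to 120 N. Pads are 22 mm wide; open, the fingers measure 114 mm over their backs; the gripper's body (76 mm by 85 mm) begins 54 mm behind the grasp point. The pads swing forward as they close: fully open they stand 13 mm farther back than shut.
Start: joints at [1.123, 0.521, -0.036, 1.599, 0.021, 1.021, -0.113], TCP at [0.231, -0.581, 0.245] pointing down, gripper open.
Joint ranges: [-2.91, 2.91], [-0.3, 2.13], [-1.5, 1.42], [0.17, 2.43], [-1.26, 4.41], [0.16, 1.93], [-2.52, 2.52]. Speed limits (rad/s): [1.89, 1.89, 2.39, 2.39, 3.01, 3.01, 3.01].

### API

Orientations are given as [roll, pitch, yaw] about the fixed x, y, z axes, in that order (R = Rz(yaw) Ry(pitch) Rx(roll)).
In Python, from workcell import monitor, grab_frame, camera_model, bot gives the robot as it stands.
- The arm moves only by the tool move_arm, never from a script. Its argument "moves" is a list of rows, each a list of 4 numbers: the shift along the world's x, y, z in mm, then the turn about the world's z in rad. A call has 1 to 12 rows; each row is the pose to reach, as a shift and turn from the pose commanded when the call began; what a row does not reach only later rows make up. A row lasts 1/8 s, in which the tool goes at most 62.5 mm and 10.7 degrees, less where a joint would pass 70% of its speed; a pose out of reach is approached as far as the arm can. A call with a gripper value outside its range is refused whole. "gripper" is the opening, from 0 (shut) to 1 (fully open), set as the call begins (left out, the last holds). The fingers move at their own pace and stop on an object; "newtons" is the grip in N (left out, the last holds). Time passes only in rows, so rows that repeat a pose let the fingers close. It gives the time, the measured TCP pose, the force, the opening and the grip force at its end, in the units of the state.
- monitor.observe(): the state, without advancing time (a new reading comes with each control period).
- grab_frame(name): name is "scene" or "top"; returns the picture (400x640x3 uint8, blue, green, red); there is no depth.
- camera_model(name): a dict with "vfov" (degrees; the focal length in pixels is half the picture's height over the tangent of half this angle, whatever the lens; pixels are square), "cx", "cy" (the principal point, pixels), "R" (3x3) and "t" (3): a world point X has camera coordinates R X + t. Camera axes: x right, y down, z forward; pixel columns grow to the right and rows downward; lengths in m; the calibration is good to about 2 mm. A picture is of the moment at which its call begins. camera_model takes no time and is no camera call.
- bot.job_done(): hands the job in; it is judged then, once.
The state is a dict: "clock": time; "qpos": joint angles; "qd": joint speeds; "joint_efforts": joint torques, N m; "position": TCP position; "tool_rot": TCP orientation; "force": force on the tool from outside, world axes, zero at the start; "moment": the same for the moment, N m; "grip_width": finger opening in m; "finger_force": force on a finger pad.
Only numpy, scipy, OpenCV 4.12 (cv2) and the standard library are available. Lean on these libraries where they do the work, as an engineer would, in place of code of your own. Each camera call takes 0.05 s, during which the arm holds its last target. There are 200 camera calls.

### The job

Proof-load the riveted sample in the bench pull tester: first, with the handle still home, turn the limit knob clockwise until its white line points at the seventh mark of the dial (the zero mark not counted; it is the second short mark after the long middle one), which carries the limit flag along. Then pull the spring-loaded handle straight out until the slide's pointer stands level with the flag, without overshooting it, and keep it there: the program finishes while the gripper still holds the handle against the spring. Leave the knob as set and the mallet and the file near the tester where they lie.

Things in the scene. Friction and masses are not known exactly. Their poses are not given: they have to be found in the camera images.
- pull_tester: Bench pull tester, fixed: grey base plate 270 x 140 mm, 20 mm high. Origin at the middle of its underside; x runs from the handle (-x end, towards the robot) to the spring barrel, y left, z up. The pull axis lies at y = -35 mm, 45 mm high. The knob is the highest part (78 mm); jaws, guide block, barrel, pointer and flag stay under 68 mm.
- pull_handle: Stirrup handle of the draw slide, in front of the base; origin at the middle of its black rubber grip, axes as pull_tester. The grip is a level round bar along y, 18 mm thick, 74 mm long, 45 mm above the worktable. The opening behind it (+x side) is 46 mm deep and 75 mm wide; in front and below it is free.
- draw_slide (a joint): How far the draw slide (handle, jaws with the sample, pointer) is pulled out along the tester's -x, in m: 0 home, 0.060 at the stop. A spring of 333 N/m (2 N per 6 mm, 14 N at 42 mm) draws it home whenever it is let go.
- limit_knob (a joint): Angle of the knob in rad, clockwise from above: 0 at mark 0, 4.712 at mark 10. Eleven marks 0.4712 rad (27 degrees) apart, 0, 5 and 10 longer; mark 7 is at 3.299. At angle q the white line points along 2.356 - q (rad, counter-clockwise from the tester's +x; mark 5 along +x). Friction 0.06 N m: it stays where it is left.
- knob_grip (a point): Point on the knob's vertical axis in the middle of its bar grip, 67 mm above the worktable. The black bar is 12 mm wide, 37 mm long and stands from 55 to 78 mm high on a round skirt 39 mm across; its length runs along the white line on its top. The dial under it is 64 mm across.
- pointer_tip (a point): Tip of the slim steel pointer (2.6 mm wide) on the rear jaw of the draw slide, 56 mm high; it moves with the slide along the tester's -x. Axes as pull_tester.
- flag_tip (a point): Tip of the dark steel limit flag (2.6 mm wide) beside the pointer's path, 56 mm high, axes as pull_tester. The knob drives its rack: it stands 12.73 mm per rad (6 mm per mark) towards the tester's -x from the pointer's home, so 42 mm at mark 7. Pointer and flag are level when their positions along the tester's x agree.
- mallet: Wooden mallet, 80 x 246 x 49 mm, lying to the right of the handle; origin at the middle of its underside. Bystander.
- flat_file: File with wooden handle, 15 x 198 x 15 mm, lying to the left of the tester; origin at the middle of its underside. Bystander.

How it is judged:
On the way, in this order (a step that is already met when the one before it is completed fails the run):
1. the limit knob stands at the seventh mark while the slide is still home (value of joint limit_knob between 3.169 and 3.429 rad and value of joint draw_slide below 0.006 m), for 0.2 s.
2. the handle, in the gripper, is drawn out until the pointer stands level with the flag (x of pointer_tip in the frame of flag_tip between -0.003 and 0.003 m and value of joint limit_knob between 3.169 and 3.429 rad and contact force between the fingers and pull_handle above 5 N), for 0.5 s.
At the end, for the whole second after the job is handed in: The knob stands within 0.13 rad of the seventh mark (about a quarter of a division), the pointer is within 3 mm of the flag along the pull axis and at rest, and the gripper's fingers hold the handle (contact over 5 N) through the last second (all of step 2 and velocity of joint draw_slide between -0.01 and 0.01 m/s); the arm keeps its last pose, push and grip.
It fails at once if the sample is overloaded: the pointer goes more than 8 mm past the flag (x of pointer_tip in the frame of flag_tip below -0.008 m).
It fails at once if the mallet or the file is pushed more than 25 mm (distance of any of mallet, flat_file from where it was at the start of the episode above 0.025 m).
It also fails if it takes over 42 s, if anything falls off the work surface, if the arm or the gripper's body presses on something with over 40 N, if the wrist force passes 120 N, or if a joint passes its speed limit or range.

## Working session

There is one attempt and no reset: what is moved stays moved. The work goes in short steps, Python scripts to look and compute and a tool call to move; the robot and the scene stay as the last step left them, time stands still between calls to the robot, and variables do not carry over. Pictures are saved under pics/ and viewed, at most 10 in all, crops included, and the job is handed in when it is done.

Besides the shell and the picture viewer there is one more tool, called after "Call:" as name(argument=value, ...) on one line, values as JSON. move_arm: Moves the arm, as the interface text tells. Its arguments: {"type":"object","properties":{"moves":{"type":"array","items":{"type":"array","items":{"type":"number"}}},"gripper":{"type":"number"},"newtons":{"type":"number"}},"required":["moves"]}

```bash
mkdir -p pics; ls
python3 - <<'E'
from workcell import monitor, grab_frame, camera_model, bot
import cv2
for n in("scene","top"):
    cv2.imwrite(f"pics/{n}0.png",grab_frame(n)); print(n,camera_model(n))
print(monitor.observe(), bot.tip_extent)
E
```

```text
pics
scene {'vfov': 56.52258473978753, 'cx': 319.83531066748145, 'cy': 199.37119115929224, 'R': array([[-0.68733127, -0.72618833, -0.01504091],
       [-0.33636212,  0.33658093, -0.87953045],
       [ 0.64376723, -0.59946959, -0.47560484]]), 't': array([0.4044776 , 0.2539317 , 0.56773594])}
top {'vfov': 42.420460511992076, 'cx': 316.6085956361089, 'cy': 203.28496516948488, 'R': array([[ 0.02758532, -0.99955064,  0.01172912],
       [-0.98256524, -0.02927099, -0.18359946],
       [ 0.18386028, -0.00645997, -0.98293116]]), 't': array([-0.0040251 ,  0.61875972,  1.32336236])}
{'clock': 0.1, 'qpos': array([ 1.12281676,  0.52197664, -0.03634841,  1.59989906,  0.02124968,
        1.02106394, -0.11279252]), 'qd': array([-0.0016363 , -0.00219335, -0.00170936, -0.00126967,  0.00139291,
        0.00253066,  0.00040277]), 'joint_efforts': array([ 1.51680229e-03, -9.28488708e+01,  1.98298573e+00, -3.70529258e+01,
        1.80238351e-02,  5.41984686e-03,  9.14681596e-05]), 'position': array([ 0.23041464, -0.58070604,  0.2447878 ]), 'tool_rot': array([-3.14063675e+00,  9.58754182e-05,  3.77819343e-01]), 'force': array([-0.80984842, -0.44729747,  0.78739865]), 'moment': array([-0.0094933 , -0.03803852, -0.01077165]), 'finger_force': 0.0, 'grip_width': 0.08562851238497844} 0.014
```

View pics/top0.png

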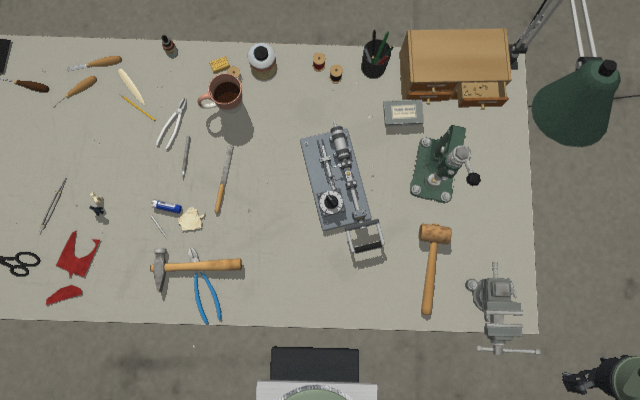

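View pics/scene0.png

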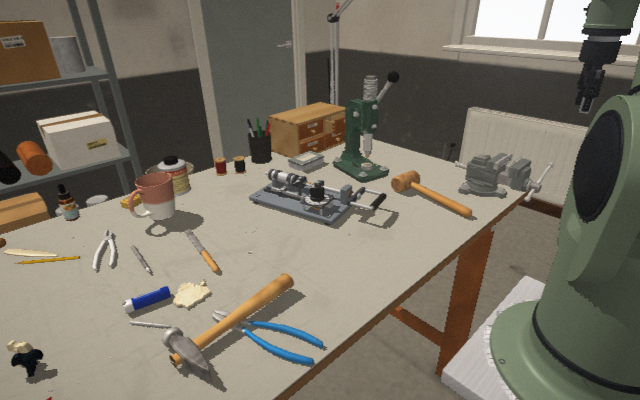

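Run:
```python
import cv2,numpy as np
a=cv2.imread("pics/top0.png"); b=cv2.imread("pics/scene0.png")
A=cv2.resize(a[120:270,295:395],None,fx=4,fy=4,interpolation=cv2.INTER_CUBIC)
B=cv2.resize(b[160:230,245:395],None,fx=5,fy=5,interpolation=cv2.INTER_CUBIC)
cv2.imwrite("pics/a.png",A);cv2.imwrite("pics/b.png",B)
```

```text
(no output)
```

View pics/a.png

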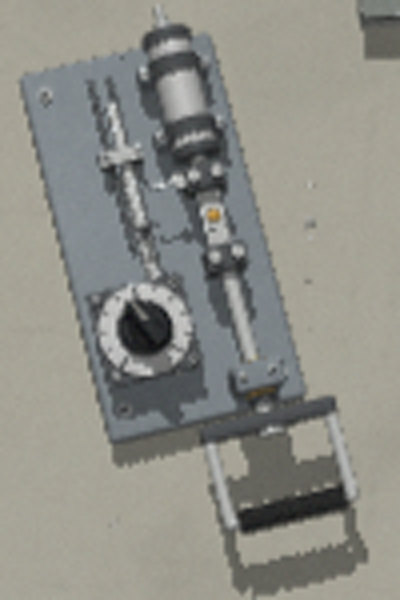

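View pics/b.png

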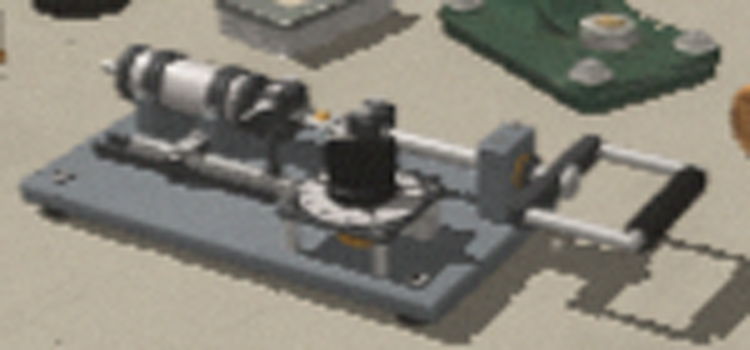

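```bash
cat > h.py <<'E'
import numpy as np,cv2
from scipy.optimize import least_squares
from workcell import camera_model
def cam(n):
    c=camera_model(n); return c['R'],c['t'],200/np.tan(np.radians(c['vfov']/2)),c['cx'],c['cy']
def proj(n,X):
    R,t,f,cx,cy=cam(n); p=R@np.asarray(X,float)+t; return np.array([cx+f*p[0]/p[2],cy+f*p[1]/p[2]])
def back(n,uv,z):
    R,t,f,cx,cy=cam(n); d=R.T@np.array([(uv[0]-cx)/f,(uv[1]-cy)/f,1]); o=-R.T@t
    return o+d*(z-o[2])/d[2]
def ca(u,v): return np.array([u/4+295-.375,v/4+120-.375])
def cb(u,v): return np.array([u/5+245-.4,v/5+160-.4])
E
python3 - <<'E'
from h import *
C=[((135,70),(22,75)),((135,-70),(212,35)),((-135,-70),(303,400)),((-135,70),(113,440))]
P=np.array([back("top",ca(*u),.02)[:2] for _,u in C]); M=np.array([c for c,_ in C])/1e3
def r(p):
    c,s=np.cos(p[2]),np.sin(p[2]); return (M@np.array([[c,s],[-s,c]])+p[:2]-P).ravel()
s=least_squares(r,[.6,0,0]);p=s.x;print(p,np.round(s.fun*1e3,1))
c,sn=np.cos(p[2]),np.sin(p[2]);R=np.array([[c,-sn],[sn,c]])
def loc(X):return np.round((R.T@(X[:2]-p[:2]))*1e3,1)
for nm,u,z in [("gripL",(240,520),.045),("gripR",(345,497),.045),("lineA",(132,297),.078),("lineB",(144,316),.078),("dialc",(145,330),.05)]:
    X=back("top",ca(*u),z);print(nm,X,loc(X))
for nm,u,z in [("grip1",(692,178),.045),("grip2",(652,236),.045),("c1",(25,188),.02),("c2",(418,310),.02)]:
    X=back("scene",cb(*u),z);print(nm,X,loc(X))
a=cv2.imread("pics/top0.png");b=cv2.imread("pics/scene0.png")
A=cv2.resize(a[185:220,315:350],(560,560),interpolation=cv2.INTER_CUBIC);cv2.imwrite("pics/k.png",A)
E
```

```text
[ 0.6979168  -0.03599986  0.2562873 ] [ 0.5  0.9  2.3 -1.1  0.6 -2.9 -3.5  3.1]
gripL [ 0.49853986 -0.09094834  0.045     ] [-206.8   -2.6]
gripR [ 0.51590132 -0.16080704  0.045     ] [-207.7  -74.6]
lineA [ 0.64095845 -0.01460649  0.078     ] [-49.7  35.1]
lineB [ 0.62838205 -0.02283948  0.078     ] [-63.9  30.4]
dialc [ 0.62431373 -0.02468334  0.05      ] [-68.3  29.6]
grip1 [ 0.51307207 -0.15643999  0.045     ] [-209.3  -69.6]
grip2 [ 0.48882976 -0.09392127  0.045     ] [-216.9   -3. ]
c1 [0.79300457 0.0725304  0.02      ] [119.5  80.9]
c2 [0.54969987 0.00819957 0.02      ] [-132.2   80.3]
```

View pics/k.png

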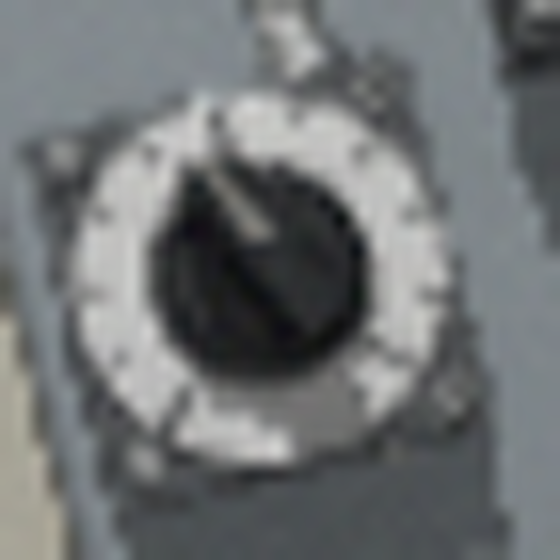

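Run:
```python
from h import *
k=lambda u,v:np.array([u/16+315-.47,v/16+185-.47])
p=np.array([.698,-.036]);y=.256
def loc(X):
    c,s=np.cos(y),np.sin(y);return np.round(np.array([[c,s],[-s,c]])@(X[:2]-p)*1e3,1)
for z in(.046,.050,.055): X=back("top",k(262,278),z);print("dial",z,X,loc(X))
a=back("top",k(262,238),.078);b=back("top",k(203,160),.078);print("line",a,loc(a),b,loc(b),"dir",np.arctan2(*(b-a)[1::-1]))
for nm,u in[("m5",(213,118)),("m0",(180,405)),("m10",(370,410))]:
    X=back("top",k(*u),.05);print(nm,loc(X))
X=back("scene",cb(362,170),.067);print(X,loc(X))
```

```text
dial 0.046 [ 0.62568224 -0.02488955  0.046     ] [-67.1  29.1]
dial 0.05 [ 0.62491958 -0.02475062  0.05      ] [-67.9  29.4]
dial 0.055 [ 0.62396624 -0.02457697  0.055     ] [-68.7  29.8]
line [ 0.62630406 -0.02362689  0.078     ] [-66.2  30.1] [ 0.63915655 -0.01356973  0.078     ] [-51.2  36.6] dir 0.6639826607320252
m5 [-39.2  31.1]
m0 [-85.9  47.8]
m10 [-93.9  16.9]
[ 0.6105039  -0.01241114  0.067     ] [-78.7  45. ]
```

Run:
```python
from h import *
print(proj("scene",[.625,-.0245,.055]),proj("scene",[.625,-.0245,.078]))
p=np.array([.698,-.036]);c,s=np.cos(.256),np.sin(.256);R=np.array([[c,-s],[s,c]])
b=cv2.imread("pics/scene0.png");g=cv2.resize(b[150:240,240:400],None,fx=5,fy=5,interpolation=cv2.INTER_CUBIC)
def d(l,z,col):
    u=proj("scene",[*(R@np.array(l)/1e3+p),z]);cv2.circle(g,tuple(int(x) for x in ((u-[240,150])*5+2)),4,col,-1)
for l in[(135,70),(135,-70),(-135,-70),(-135,70)]: d(l,.02,(0,0,255))
d((-67.5,30),.055,(0,255,0));d((-67.5,30),.078,(0,255,0));d((-208,2),.045,(255,0,0));d((-208,-72),.045,(255,0,0))
cv2.imwrite("pics/chk.png",g)
```

```text
[316.67612851 194.35883902] [316.50385243 186.35936251]
```

View pics/chk.png

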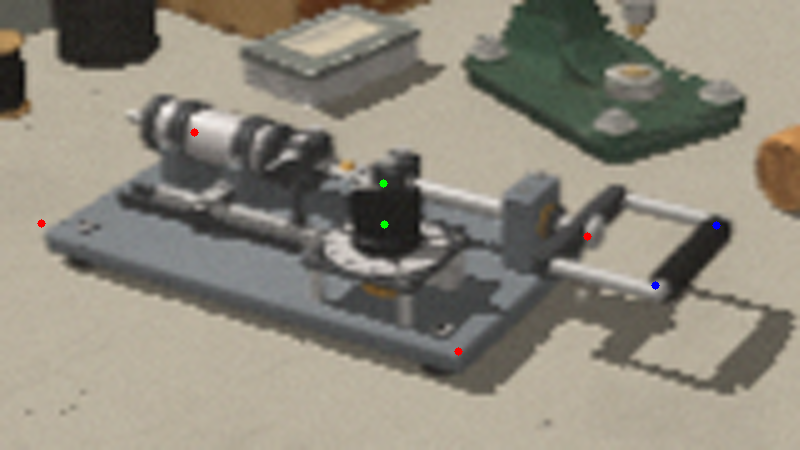

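Call:
move_arm(moves=[[20, 28, 30, 0], [60, 85, 40, 0], [100, 140, 40, 0.05], [140, 197, 40, 0.1], [180, 253, 40, 0.15], [220, 310, 40, 0.2], [260, 366, 40, 0.25], [300, 422, 20, 0.286], [340, 478, -20, 0.286], [370, 521, -60, 0.286], [390, 549, -100, 0.286], [395, 556, -120, 0.286]], gripper=1, newtons=60)

```text
clock: 1.6
position: [0.6217, -0.03, 0.1329]
tool_rot: [3.141, -0.001, 0.664]
force: [0.7, -1.3, 0.8]
grip_width: 0.0855
finger_force: 0.0
```

Run:
```python
from h import *
from workcell import *
s=monitor.observe();print(s['clock'],s['position'],s['tool_rot'],s['qpos'],s['force'])
t=grab_frame("top");b=grab_frame("scene")
g=np.hstack([cv2.resize(t[150:250,280:380],(400,400)),cv2.resize(b[100:220,260:380],(400,400))])
cv2.imwrite("pics/above.png",g)
print(proj("scene",s['position']))
```

```text
1.6 [ 0.62171904 -0.03004718  0.13289408] [ 3.14122363e+00 -6.77165250e-04  6.64146394e-01] [ 0.12333636  0.65742547 -0.25297615  1.69123566  0.21086662  0.81891554
 -1.13020978] [ 0.68694291 -1.29836766  0.80114476]
[318.61439507 166.23491401]
```

View pics/above.png

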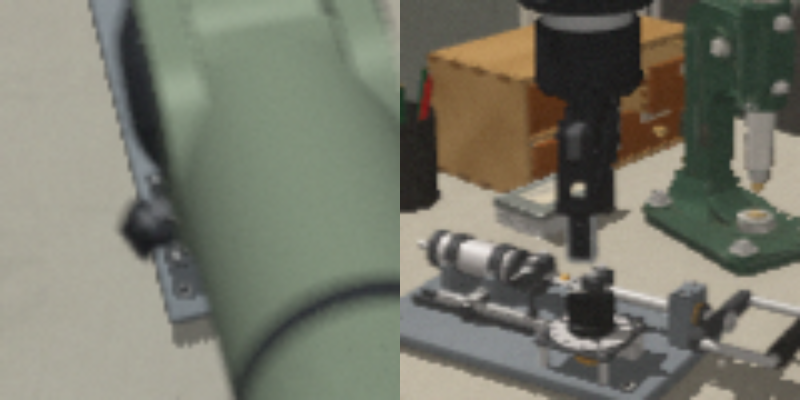

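Call:
move_arm(moves=[[0, 0, 0, -0.1], [0, 0, 0, -0.1]])

```text
clock: 1.95
position: [0.6206, -0.0319, 0.134]
tool_rot: [3.142, 0.0, 0.564]
force: [-0.1, -0.1, 0.5]
grip_width: 0.0855
finger_force: 0.0
```

Run:
```python
from workcell import *
s=monitor.observe();print(s['clock'],s['position'],s['tool_rot'],s['qpos'],s['force'])
```

```text
1.95 [ 0.62055907 -0.03192505  0.13402196] [3.14151234e+00 4.51834146e-04 5.64001015e-01] [ 0.10870033  0.65281234 -0.22675094  1.69366402  0.18881868  0.81690234
 -1.20947392] [-0.14487864 -0.07345314  0.50074973]
```

Call:
move_arm(moves=[[4.5, 7.5, 0, 0.18], [4.5, 7.5, 0, 0.36], [4.5, 7.5, 0, 0.54], [4.5, 7.5, 0, 0.72], [4.5, 7.5, 0, 0.9], [4.5, 7.5, 0, 1.08], [4.5, 7.5, 0, 1.26], [4.5, 7.5, 0, 1.44], [4.5, 7.5, 0, 1.62], [4.5, 7.5, 0, 1.8], [4.5, 7.5, 0, 1.98], [4.5, 7.5, 0, 2.16]])

```text
clock: 3.45
position: [0.6252, -0.0249, 0.1345]
tool_rot: [-3.141, 0.001, 2.732]
force: [-0.4, 0.6, -0.3]
grip_width: 0.0853
finger_force: 0.0
```

Run:
```python
from workcell import *
s=monitor.observe();print(s['clock'],s['position'],s['tool_rot'],s['qpos'],s['force'])
```

```text
3.45 [ 0.62523938 -0.02493553  0.13452137] [-3.14124305e+00  8.55570841e-04  2.73154824e+00] [ 0.43409577  0.76206496 -0.76155919  1.66262671  0.61602739  0.9714553
  0.61140154] [-0.37786481  0.61197558 -0.31469034]
```

Call:
move_arm(moves=[[0, 0, 0, 0.18], [0, 0, 0, 0.36], [0, 0, 0, 0.54], [0, 0, 0, 0.72], [0, 0, -10, 0.9], [0, 0, -25, 1.08], [0, 0, -40, 1.08], [0, 0, -52, 1.08], [0, 0, -61, 1.08], [0, 0, -61, 1.08]])

```text
clock: 4.7
position: [0.625, -0.0241, 0.0726]
tool_rot: [3.141, -0.001, -2.48]
force: [-0.0, 0.0, -1.1]
grip_width: 0.0859
finger_force: 0.0
```

Run:
```python
from workcell import *
import cv2,numpy as np
s=monitor.observe();print(s['clock'],s['position'],s['tool_rot'],s['qpos'],s['force'])
b=grab_frame("scene")
cv2.imwrite("pics/low.png",cv2.resize(b[130:230,250:370],(720,600),interpolation=cv2.INTER_CUBIC))
```

```text
4.7 [ 0.62503874 -0.02412737  0.07264378] [ 3.14137991e+00 -5.24506047e-04 -2.48019327e+00] [ 0.52491791  0.92753754 -0.93444383  1.68447848  0.87054326  1.00030974
  1.50486386] [-0.03734896  0.04254735 -1.05524   ]
```

View pics/low.png

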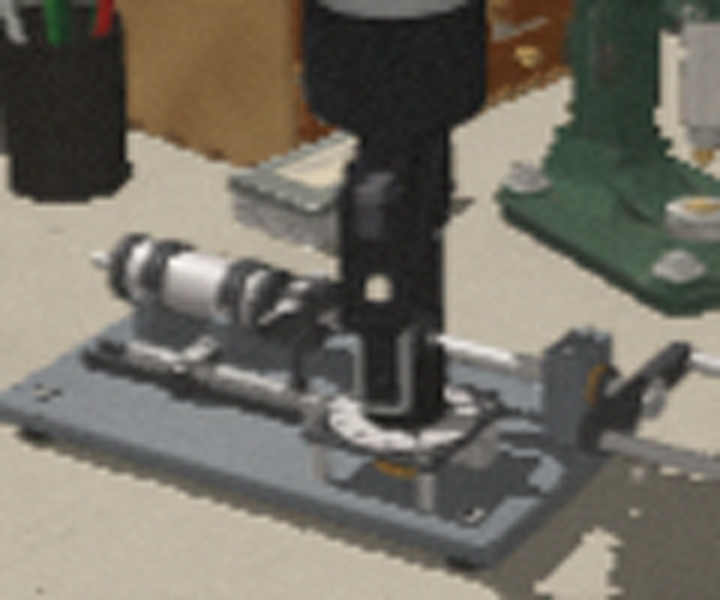

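Call:
move_arm(moves=[[0, 0, 0, 0], [0, 0, 0, 0], [0, 0, 0, 0], [0, 0, 0, 0], [0, 0, 0, 0], [0, 0, 0, 0], [0, 0, 0, 0], [0, 0, 0, 0]], gripper=0, newtons=30)

```text
clock: 5.75
position: [0.6252, -0.024, 0.0732]
tool_rot: [3.142, 0.0, -2.479]
force: [-2.6, 0.8, 5.5]
grip_width: 0.011
finger_force: 32.7
```

Run:
```python
from workcell import *
s=monitor.observe();print(s['clock'],s['position'],s['tool_rot'],s['grip_width'],s['force'],s['moment'])
```

```text
5.75 [ 0.62520925 -0.02400719  0.07324125] [ 3.14153173e+00  1.84557069e-04 -2.47930563e+00] 0.010951283861746874 [-2.59177164  0.84166261  5.48469103] [0.35781033 0.50319457 0.05448376]
```

Call:
move_arm(moves=[[0, 0, 0, -0.135], [0, 0, 0, -0.27], [0, 0, 0, -0.405], [0, 0, 0, -0.54], [0, 0, 0, -0.675], [0, 0, 0, -0.81], [0, 0, 0, -0.945], [0, 0, 0, -1.08], [0, 0, 0, -1.215], [0, 0, 0, -1.355], [0, 0, 0, -1.355], [0, 0, 0, -1.355]])

```text
clock: 7.25
position: [0.6252, -0.0243, 0.0732]
tool_rot: [-3.141, 0.0, 2.452]
force: [-2.7, -0.1, 7.1]
grip_width: 0.0115
finger_force: 32.8
```

Run:
```python
from workcell import *
s=monitor.observe();print(s['clock'],s['position'],s['tool_rot'],s['grip_width'],s['force'],s['moment'])
```

```text
7.25 [ 0.62518119 -0.02425756  0.07320392] [-3.14132816e+00  1.21948498e-04  2.45246112e+00] 0.011530696966895206 [-2.69255017 -0.10482146  7.1061075 ] [-0.08641582  0.63925035 -0.08221689]
```

Call:
move_arm(moves=[[0, 0, 0, 0], [0, 0, 0, 0], [0, 0, 5, 0], [0, 0, 30, 0], [0, 0, 60, 0], [-30, -25, 80, -0.1], [-60, -50, 80, -0.25], [-90, -75, 80, -0.4], [-118, -101, 80, -0.55], [-118, -101, 80, -0.625], [-118, -101, 80, -0.625]], gripper=1)

```text
clock: 8.62
position: [0.5074, -0.1253, 0.1535]
tool_rot: [3.141, 0.001, 1.824]
force: [0.4, 0.0, -0.2]
grip_width: 0.0853
finger_force: 0.0
```

Run:
```python
from h import *
from workcell import *
s=monitor.observe();print(s['clock'],s['position'],s['tool_rot'],s['qpos'],s['force'])
t=grab_frame("top");b=grab_frame("scene")
g=np.hstack([cv2.resize(t[180:230,310:360],(400,400),interpolation=cv2.INTER_CUBIC),cv2.resize(b[140:230,300:390],(400,400),interpolation=cv2.INTER_CUBIC)])
cv2.imwrite("pics/h1.png",g);cv2.imwrite("pics/t1.png",t);cv2.imwrite("pics/s1.png",b)
```

```text
8.625 [ 0.50738087 -0.12531196  0.15353883] [3.14098820e+00 5.64326921e-04 1.82441271e+00] [ 0.57411387  0.54472378 -0.60134583  1.93066577  0.42449154  0.79326573
 -0.00974891] [ 0.38741391  0.03896898 -0.2437373 ]
```

View pics/h1.png

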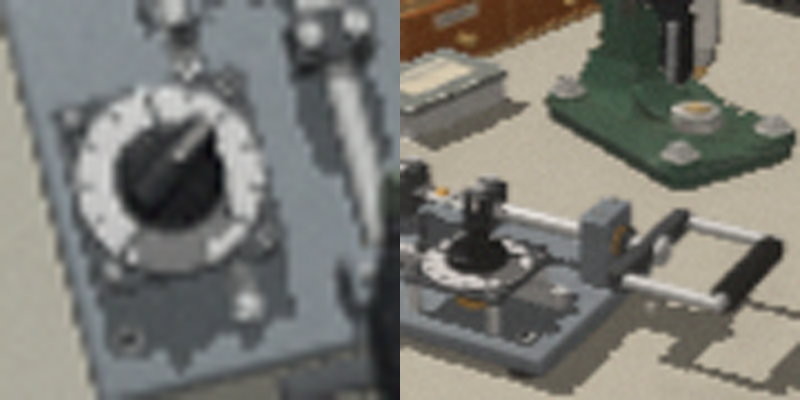

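Run:
```python
from h import *
k=lambda u,v:np.array([u/8+310-.44,v/8+180-.44])
def w(u,v,z=.078):return back("top",k(u,v),z)
a,b=w(176,158),w(211,122);print(np.arctan2(*(b-a)[1::-1]))
c=w(170,178,.05);
for n,u in[("m6",(197,98)),("m7",(233,121)),("m8",(256,152)),("m5",(153,98))]:
    d=w(*u,.05)-c;print(n,np.arctan2(d[1],d[0]),np.hypot(*d[:2]))
t=cv2.imread("pics/t1.png");g=cv2.cvtColor(t,6)
# bright line pixels inside knob
yy,xx=np.mgrid[190:208,322:342];ctr=proj("top",[.625,-.0245,.067])
m=(np.hypot(xx-ctr[0],yy-ctr[1])<8);v=g[190:208,322:342].astype(float)*m
wt=np.clip(v-70,0,None);P=np.stack([xx,yy],-1).reshape(-1,2);W=wt.ravel()
for r in g[190:208,322:342]:print(*[f"{x:3d}" for x in r])
print(ctr)
```

```text
-0.7363295422423145
m6 -0.29703060077315574 0.02908079408834065
m7 -0.800267203503524 0.029051944591628093
m8 -1.2431985996198684 0.03043792404906605
m5 0.2287233008165877 0.028091593423375208
141 140 137 134 134 154 149 144 143 135 124 101  91  92  85 121  86  98 101 133
135 133 129 115 127 195 163 170 210 198 181 139 137 140 114  96 119  86  97 134
106 113 128 155 181 201 113 187 200 200 201 155 194 200 179 129  75  81  81 126
 95 133 194 203 203 200 144 155 197 200 202 194 187 188 199 183 130 101  91 103
138 167 140 195 202 201 175 123 182 186 186 144 117 145 188 141 164 153 107 100
190 200 173 197 200 189 182  95 111 110 105  62  93 124 137 163 192 197 160 106
196 199 198 198 184 121  72  61  73  65  52  89 127 119  57 181 196 196 200 117
199 196 194 180 119  67  75  51  50  51  77 127 117  61  29 154 193 197 184 144
188 193 186  94  64  64  53  53  50  77 112 115  59  27  27 172 195 194 149 146
194 198 150  64  58  56  50  46  62  90 144  68  35  23  19  95 189 197 196 194
200 199  99  46  47  51  44  61  61  54  45  32  26  29  26  29 179 193 197 196
198 198  97  43  49  44  49  60  55  44  35  27  27  30  30  29 145 193 194 196
199 198  99  44  40  46  58  51  43  39  26  30  32  31  28  28 146 192 195 183
196 197 102  44  40  57  53  45  38  24  24  31  36  34  27  23 141 190 194 144
194 195 141  56  26  46  49  38  32  21  31  29  29  33  27  41 113 189 195 192
196 196 194  81  27  26  35  27  20  29  31  31  27  28  34  72 104 184 190 192
188 196 197 127  56  28  21  16  29  29  28  28  31  28  61  97  69 169 178 186
150 190 195 194 127  54  29  30  35  31  37  23  41  61  98 112 103 120 132 143
[331.06054843 200.68388411]
```

Run:
```python
from h import *
t=cv2.imread("pics/top0.png").astype(float);d=t[:,:,0]-t[:,:,2]
def fit(rows,c0,c1,sgn):
    pts=[]
    for r in rows:
        s=d[r,c0(r):c1(r)]; m=(s.max()+np.percentile(s,10))/2; i=np.where(s>m)[0]
        if sgn<0:
            j=i[0];pts.append((c0(r)+j-1+(m-s[j-1])/(s[j]-s[j-1]) if j else np.nan,r))
        else:
            j=i[-1];pts.append((c0(r)+j+(s[j]-m)/(s[j]-s[j+1]) if j+1<len(s) else np.nan,r))
    P=np.array(pts);P=P[~np.isnan(P[:,0])]
    for _ in range(3):
        k=np.polyfit(P[:,1],P[:,0],1);e=P[:,0]-np.polyval(k,P[:,1]);P=P[abs(e)<max(.4,2*e.std())]
    a=back("top",(np.polyval(k,145),145),.02);b=back("top",(np.polyval(k,220),220),.02)
    return np.arctan2(*(a-b)[1::-1]),len(P),e.std(),a,b
L=lambda r:300.5+(r-139)*.25
Rr=lambda r:348+(r-129)*.25
print(fit(range(145,222),lambda r:int(L(r))-8,lambda r:int(L(r))+7,-1))
print(fit(range(140,212),lambda r:int(Rr(r))-5,lambda r:int(Rr(r))+8,1))
```

```text
(np.float64(0.2703660569711792), 77, np.float64(0.08554959574816143), array([0.7908808 , 0.06283147, 0.02      ]), array([0.57932731, 0.00419894, 0.02      ]))
(np.float64(0.2703895490403072), 72, np.float64(0.09359153638361548), array([ 0.79534361, -0.08023443,  0.02      ]), array([ 0.5835355 , -0.13894289,  0.02      ]))
```

Call:
move_arm(moves=[[-0.5, 1, 0, 0.017], [-0.5, 1, 0, 0.017], [-0.5, 1, 0, 0.017], [-0.5, 1, 0, 0.017]], gripper=0.55)

```text
clock: 9.22
position: [0.5067, -0.1242, 0.153]
tool_rot: [-3.142, -0.0, 1.841]
force: [-0.8, -0.1, -0.5]
grip_width: 0.047
finger_force: 0.0
```

Call:
move_arm(moves=[[0, 0, -30, 0], [0, 0, -60, 0], [0, 0, -80, 0], [0, 0, -95, 0], [0, 0, -106, 0], [0, 0, -113, 0], [0, 0, -113, 0], [0, 0, -113, 0]])

```text
clock: 10.22
position: [0.507, -0.1242, 0.0405]
tool_rot: [3.141, 0.0, 1.841]
force: [-0.2, 0.6, 0.1]
grip_width: 0.047
finger_force: 0.0
```

Clean descent with no contact; close on the grip.

Call:
move_arm(moves=[[0, 0, 0, 0], [0, 0, 0, 0], [0, 0, 0, 0], [0, 0, 0, 0], [0, 0, 0, 0], [0, 0, 0, 0], [0, 0, 0, 0], [0, 0, 0, 0]], gripper=0, newtons=60)

```text
clock: 11.22
position: [0.5056, -0.1247, 0.0405]
tool_rot: [-3.139, 0.001, 1.84]
force: [-10.3, -1.4, 15.1]
grip_width: 0.0148
finger_force: 58.3
```

Run:
```python
from workcell import *
import cv2
s=monitor.observe();print(s['clock'],s['position'],s['tool_rot'],s['grip_width'],s['force'],s['moment'])
cv2.imwrite("pics/s2.png",grab_frame("scene"));cv2.imwrite("pics/t2.png",grab_frame("top"))
```

```text
11.225 [ 0.50560368 -0.12470189  0.04047645] [-3.13935329e+00  6.14059193e-04  1.84028268e+00] 0.014833395299330933 [-10.34991055  -1.40952768  15.06369545] [-0.25123881  2.21314225 -0.02642601]
```

Call:
move_arm(moves=[[-4, -1, 0, 0], [-8, -2, 0, 0], [-12, -3, 0, 0], [-16, -4.2, 0, 0], [-20, -5.3, 0, 0], [-24, -6.5, 0, 0], [-28, -7.6, 0, 0], [-32, -8.7, 0, 0], [-35, -9.6, 0, 0], [-37, -10.2, 0, 0], [-37, -10.2, 0, 0], [-37, -10.2, 0, 0]])

```text
clock: 12.82
position: [0.4717, -0.1341, 0.0405]
tool_rot: [3.138, 0.0, 1.841]
force: [11.6, 0.2, -1.2]
grip_width: 0.0154
finger_force: 58.4
```

Run:
```python
from workcell import *
import cv2,numpy as np
s=monitor.observe();d=(s['position']-[.5056,-.1247,0])[:2]*1e3
print(s['clock'],s['position'],s['grip_width'],s['force'],s['finger_force'],d@[-.9637,-.267],d@[.267,-.9637],s['force'][:2]@[.9637,.267])
t=grab_frame("top");b=grab_frame("scene");cv2.imwrite("pics/s3.png",b)
g=np.hstack([cv2.resize(t[150:225,310:385],(400,600),interpolation=cv2.INTER_CUBIC),cv2.resize(b[165:215,270:320],(400,600),interpolation=cv2.INTER_CUBIC)])
cv2.imwrite("pics/t3.png",t);cv2.imwrite("pics/p3.png",g)
```

```text
12.825 [ 0.47166746 -0.13408438  0.04053222] 0.015403765906421858 [11.60685765  0.1714164  -1.22174395] 58.44606935977936 35.206419753806166 -0.016259325368794764 11.231296894632228
```

Call:
move_arm(moves=[[-2, -0.6, 0, 0], [-4, -1.1, 0, 0], [-6, -1.7, 0, 0], [-6.9, -1.9, 0, 0], [-6.9, -1.9, 0, 0], [-6.9, -1.9, 0, 0]])

```text
clock: 13.68
position: [0.4652, -0.1359, 0.0406]
tool_rot: [3.137, 0.0, 1.841]
force: [14.9, 1.1, -5.0]
grip_width: 0.0153
finger_force: 58.5
```

Run:
```python
from workcell import *
import cv2,numpy as np
s=monitor.observe();d=(s['position']-[.5056,-.1247,0])[:2]*1e3
print(s['clock'],s['position'],s['grip_width'],s['force'],s['finger_force'],d@[-.9637,-.267],s['force'][:2]@[.9637,.267])
t=grab_frame("top");b=grab_frame("scene");cv2.imwrite("pics/s4.png",b);cv2.imwrite("pics/t4.png",t)
g=np.hstack([cv2.resize(t[150:210,320:360],(400,600),interpolation=cv2.INTER_CUBIC),cv2.resize(b[165:225,280:320],(400,600),interpolation=cv2.INTER_CUBIC)])
cv2.imwrite("pics/p4.png",g)
```

```text
13.675 [ 0.46516553 -0.1358737   0.04055045] 0.01529220173795597 [14.8745655   1.13287514 -4.97391494] 58.46834063529968 41.95008116270914 14.637096440075833
```

View pics/p4.png

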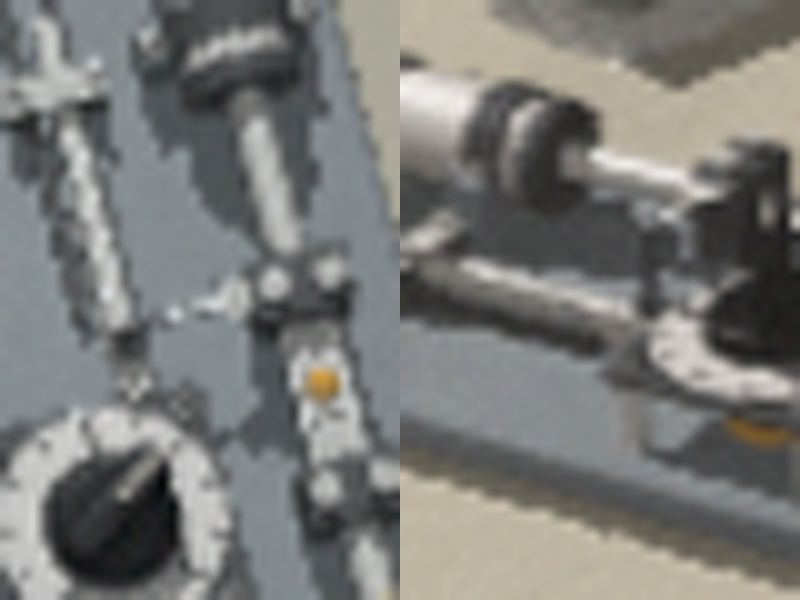

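Call:
move_arm(moves=[[0, 0, 0, 0], [0, 0, 0, 0], [0, 0, 0, 0], [0, 0, 0, 0], [0, 0, 0, 0], [0, 0, 0, 0]])

```text
clock: 14.52
position: [0.4652, -0.1359, 0.0406]
tool_rot: [3.137, 0.0, 1.841]
force: [13.0, 0.8, -4.7]
grip_width: 0.0149
finger_force: 58.5
```

```bash
python3 -c "
from workcell import *
s=monitor.observe();print(s['position'],s['finger_force'],s['force']);print(bot.job_done())"
```

```text
[ 0.46517151 -0.13588347  0.04055367] 58.469536900520325 [13.04787628  0.82162929 -4.65640292]
the job is handed in; nothing more can be done
None
```

I set the knob to about mark 7 (estimated 3.32 rad, target 3.30) and pulled the handle about 42 mm, where the pointer looks level with the flag to about 1 mm. I handed the job in at about 14.5 s with the gripper still holding the handle at about 58 N; no verdict was returned.

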